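# Tip the pass-box tray and pack the delivered bottle into the round tub

### The job

A reagent bottle stands out of reach inside the small white pass box, on a tipping tray. Tip the tray until the bottle has slid out, still standing on the tray floor, against the tray's tall front wall, and leave it resting there by itself; then lift the bottle out and set it down upright, without dropping it, on the floor of the round steel tub in the one free place among the six bottles already packed there. Knock nothing over, leave the packed bottles standing in the tub, and do not shift the timer, beaker, petri dish or marker.

Things in the scene. Friction and masses are not known exactly. Their poses are not given: they have to be found in the camera images.
- bottle: The bottle to deliver: round yellow bottle, green screw cap, 102 mm tall; body 48 mm across up to 66 mm (foot edge bevelled 3 mm), sloping shoulder, cap 24 mm across from about 74 to 102 mm up; 0.14 to 0.28 kg. Same make as the packed ones; starts standing on the tray inside the pass box. Origin: centre of its underside, z up its axis.
- tray (a joint): Tipping tray, rad: 0 = level (on its stop, held by the bottle's weight), 0.42 = fully tipped, front down (stop). Balanced, slight hinge friction: a few newtons down on the front lip tip it. The bottle starts to slide between 0.19 and 0.30 rad, depending on friction; at the front its weight holds the tray at 0.42, the bottle leaning with it (24 degrees).
- tray_hinge (a point): Centre of the tray's pivot axis on the fixed pass box, 70 mm above the worktop. x points level to the back of the box, y along the pivot axis, z up. The white and grey box is 112 mm wide and 250 mm tall, reaches from 0 to 165 mm along this x and is open towards -x, roof underside 226 mm above the worktop; the tray's front half stands out of the opening.
- tray_floor (a point): On the upper face of the aluminium tray's floor, over the pivot (6 mm from its axis). Turns with the tray: x to its back end (high end when tipped), y across, z out of the floor. Inside 60 mm wide, side walls 24 mm high; front wall's inner face at x = -100 mm, 4 mm thick, 60 mm high; back wall at +103 mm. A bottle at the front has its axis at x = -76 mm, y within 7 mm.
- press_lip (a point): Middle of the upper face of the flat lip that juts forward from the top of the tray's front wall; lip 34 mm deep, 66 mm wide, 5 mm thick. It lies 120 mm ahead of the pivot along the tray and 60 mm above the tray floor. Clear above and below. Same axes as the tray.
- tub: Round stainless tub, fixed on the worktop: outside diameter 164 mm, inside 158 mm, rim 54 mm above the worktop, floor 5 mm thick. Origin: centre of its underside. Six bottles stand in it in a hexagonal pattern of 50.5 mm pitch: one in the middle and five round it; the sixth place of the ring is free.
- gap (a point): The free place: point on the tub's inner floor where the bottle's underside centre belongs. x points outward from the tub's centre, z up. Packed bottles stand about 50.5 mm away at 120, 180 and 240 degrees in this frame, up to 2 mm off pattern; they can be nudged. Their caps reach 107 mm above the worktop; fingers set along this y axis pass between the caps.
- packed_0: One of the six bottles packed in the tub, same make as the loose one (48 mm across, 102 mm tall). Origin at the centre of its underside, z up its axis.
- packed_1: One of the six bottles packed in the tub, same make as the loose one (48 mm across, 102 mm tall). Origin at the centre of its underside, z up its axis.
- packed_2: One of the six bottles packed in the tub, same make as the loose one (48 mm across, 102 mm tall). Origin at the centre of its underside, z up its axis.
- packed_3: One of the six bottles packed in the tub, same make as the loose one (48 mm across, 102 mm tall). Origin at the centre of its underside, z up its axis.
- packed_4: One of the six bottles packed in the tub, same make as the loose one (48 mm across, 102 mm tall). Origin at the centre of its underside, z up its axis.
- packed_5: One of the six bottles packed in the tub, same make as the loose one (48 mm across, 102 mm tall). Origin at the centre of its underside, z up its axis.
- timer: Bystander: small white bench timer, 62 x 66 x 18 mm, loose. Origin under its centre.
- beaker: Bystander: glass beaker holding used tips, 66 mm across, 81 mm tall, loose. Origin under its centre.
- petri_dish: Bystander: petri dish, 58 mm across, 14 mm tall, loose, near the robot. Origin under its centre.
- marker: Bystander: marker pen lying on the worktop near the robot, 134 mm long, 14 mm high, loose. Origin under its centre.
Not all that is in view belongs to the job. Leave any orange or red look-alike of the packed_0 alone.

How it is judged:
By the outcome, as a careful person would: the job done as asked, in the order asked, and still so for the second after the job is handed in, with the robot touching nothing.
It also fails if it takes over 43 s, if anything falls off the work surface, if the arm or the gripper's body presses on something with over 40 N, if the wrist force passes 120 N, or if a joint passes its speed limit or range.

### The arm

A 6-joint arm with a two-finger parallel gripper is mounted at the origin on a cart in front of the work surface, level with it; the furniture and walls round the work are solid. World frame = base frame: x ahead of the robot, y to its left, z up, the work surface at z = 0. Lengths are in m, angles in rad, forces in N, time in s.
With the tool pointing down it reaches from about 0.25 to 0.775 m from the base axis. Payload 4 kg.
Tool frame: the origin (TCP) lies between the finger pads; the fingertips stand 14 mm ahead of it and the grasp point (between the pads) lies 5 mm behind it; z points along the fingers, y is the line along which they close (so a half turn about z gives the same grasp; the last joint's range is limited). The gripper opens to 94 mm and grips with 3 to 60 N. Pads are 16 mm wide; open, the fingers measure 119 mm over their backs; the gripper's body (75 mm by 177 mm) begins 78 mm behind the grasp point.
Start: joints at [-1.276, 0.087, 1.371, -0, 1.684, -0.103], TCP at [0.213, -0.507, 0.22] pointing down, gripper open.
Joint ranges: [-3.1, 3.1], [-0.76, 2.03], [0.27, 2.55], [-1.08, 4.22], [0.17, 2.65], [-2.57, 2.57]. Speed limits (rad/s): [2.79, 2.79, 3.14, 3.14, 3.14, 3.14].

### API

Orientations are given as [roll, pitch, yaw] about the fixed x, y, z axes, in that order (R = Rz(yaw) Ry(pitch) Rx(roll)).
In Python, from bench import robot, snapshot gives the robot as it stands.
- The arm moves only by the tool carry_out, never from a script. Its argument "motion" is text: rows parted by semicolons, each of 4 numbers parted by spaces: the shift along the tool's x, y, z each as a share of 0.15 m, from -1 to 1, then the turn about the tool's z as a share of 180 degrees, from -1 to 1. A call has exactly 8 rows; each row is the pose to reach, as a shift and turn from the pose commanded when the call began, along the tool's axes at that moment, turning the shorter way round; what a row does not reach only later rows make up. A row lasts 1/10 s, in which the tool goes at most 50 mm and 8.59 degrees, less where a joint would pass 70% of its speed; a pose out of reach is approached as far as the arm can. A call with a number of a shift or a turn outside -1 to 1 is refused whole. A call with a gripper value outside its range is refused whole. "grip" is the opening, from -1 (shut) to 1 (fully open), set as the call begins (left out, the last holds). The fingers move at their own pace and stop on an object; the grip force is fixed at half the most. Time passes only in rows, so rows that repeat a pose let the fingers close, or fill a call up. It gives the time, the measured TCP pose, the force, the opening and the grip force at its end, in the units of the state.
- robot.get_obs(): the state, without advancing time (a new reading comes with each control period).
- snapshot(name): name is "side" or "top"; returns a dict with "image" (384x512x3 uint8, red, green, blue), "fx", "fy", "cx", "cy" (pixels), "distortion" ([k1, k2, p1, p2, k3] as OpenCV has them; the pictures are not rectified), "pose" (4x4, takes a point from camera to world coordinates). Camera axes: x right, y up, looking along -z (the intrinsics and any distortion apply to the point x, -y, -z); pixel columns grow to the right and rows downward; lengths in m; the calibration is good to about 2 mm. A picture is of the moment at which its call begins. There is no depth.
- robot.close_job(): hands the job in; it is judged then, once.
The state is a dict: "time": time; "joint_positions": joint angles; "qvel": joint speeds; "joint_torque": joint torques, N m; "tool_pos": TCP position; "ee_rot": TCP orientation; "wrist_force": force on the tool from outside, world axes, zero at the start; "wrist_torque": the same for the moment, N m; "width": finger opening in m; "finger_force": force on a finger pad.
Only numpy, scipy, OpenCV 4.12 (cv2) and the standard library are available. Lean on these libraries where they do the work, as an engineer would, in place of code of your own. Each camera call takes 0.05 s, during which the arm holds its last target. There are 200 camera calls.

## Working session

There is one attempt and no reset: what is moved stays moved. The work goes in short steps, Python scripts to look and compute and a tool call to move; the robot and the scene stay as the last step left them, time stands still between calls to the robot, and variables do not carry over. Pictures are saved under pics/ and viewed, at most 10 in all, crops included, and the job is handed in when it is done.

Besides the shell and the picture viewer there is one more tool, called after "Request:" in YAML: its name, and indented under it one key for each argument. carry_out: Moves the arm, as the interface text tells. Shift numbers are shares of 0.15 m and turn numbers shares of 180 degrees, none past 1 either way. Its arguments: {"type":"object","properties":{"motion":{"type":"string"},"grip":{"type":"number"}},"required":["motion"]}

```bash
ls; mkdir -p pics; python3 - <<'E'
from bench import robot, snapshot
import cv2,pickle
d={}
for n in("side","top"):
    s=snapshot(n);d[n]=s
    cv2.imwrite(f"pics/{n}0.png",s["image"][:,:,::-1])
    print(n,s["fx"],s["fy"],s["cx"],s["cy"],s["distortion"],s["pose"].round(4).tolist())
pickle.dump(d,open("s0.pkl","wb"))
o=robot.get_obs();print(o)
E
```

```text
pics
side 458.94096808350173 458.94096808350173 245.90271733931937 194.40717144783306 [-0.05655084  0.          0.          0.          0.        ] [[0.6835, 0.6155, -0.3925, 0.0377], [-0.73, 0.5775, -0.3655, -0.3811], [0.0018, 0.5364, 0.844, 1.322], [0.0, 0.0, 0.0, 1.0]]
top 364.4718642545034 364.4718642545034 253.75615076349607 192.89577347317126 [0.03189667 0.         0.         0.         0.        ] [[0.0027, 0.9826, -0.1856, 0.373], [-0.9998, -0.001, -0.0198, 0.1416], [-0.0197, 0.1856, 0.9824, 1.2118], [0.0, 0.0, 0.0, 1.0]]
{'time': 0.1, 'joint_positions': array([-1.27608435e+00,  8.79108228e-02,  1.37209743e+00,  1.94225693e-05,
        1.68363719e+00, -1.03104532e-01]), 'qvel': array([ 0.00072404, -0.00163016, -0.00370099,  0.00039073,  0.00141049,
        0.00103483]), 'joint_torque': array([ 2.35038038e-03, -3.41249907e+01, -3.03303230e+01,  7.19849719e-02,
        3.03692627e-02, -9.20771708e-05]), 'tool_pos': array([ 0.21293357, -0.50659117,  0.21840786]), 'ee_rot': array([-3.13955275e+00, -2.30478461e-04,  3.97818436e-01]), 'wrist_force': array([-0.90042597, -0.6296479 ,  0.55717804]), 'wrist_torque': array([-0.06966342, -0.01868862,  0.03837841]), 'finger_force': 0.0, 'width': 0.09399353971454087}
```

View pics/side0.png

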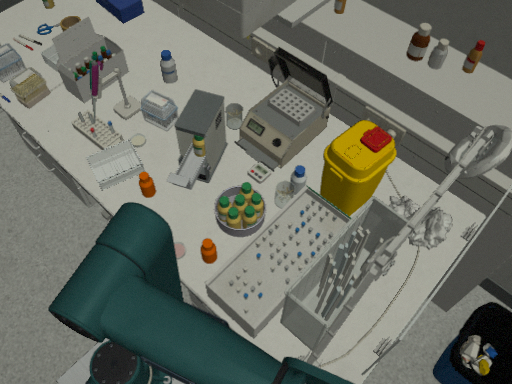

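View pics/top0.png

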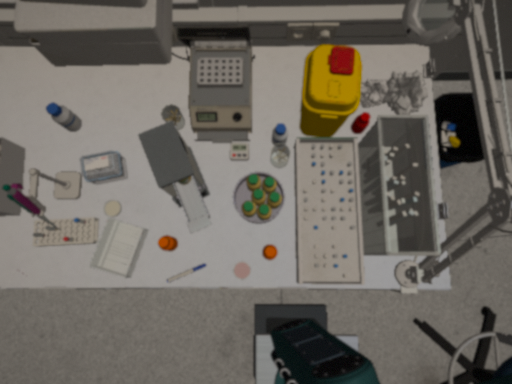

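The side view has the box at about (200,130), the tray lip at (185,180), the bottle cap at (199,140) and the tub at (241,211). In the top view the tub is at (259,197) and the tray lip at about (197,218). I'll zoom in on both.

```bash
cat > h.py <<'E'
import numpy as np,cv2
def ray(s,uv):
    K=np.array([[s["fx"],0,s["cx"]],[0,s["fy"],s["cy"]],[0,0,1]])
    p=cv2.undistortPoints(np.array(uv,float).reshape(-1,1,2),K,np.array(s["distortion"],float))[:,0]
    d=np.c_[p[:,0],-p[:,1],-np.ones(len(p))]@s["pose"][:3,:3].T
    return s["pose"][:3,3],d
def onplane(s,uv,z):
    o,d=ray(s,uv); return o+d*((z-o[2])/d[:,2])[:,None]
def proj(s,P):
    q=(np.atleast_2d(P)-s["pose"][:3,3])@s["pose"][:3,:3]
    K=np.array([[s["fx"],0,s["cx"]],[0,s["fy"],s["cy"]],[0,0,1]])
    return cv2.projectPoints(np.ascontiguousarray(q*[1,-1,-1]),np.zeros(3),np.zeros(3),K,np.array(s["distortion"],float))[0][:,0]
def tri(sa,ua,sb,ub):
    (oa,da),(ob,db)=ray(sa,[ua]),ray(sb,[ub]); da=da[0]/np.linalg.norm(da);db=db[0]/np.linalg.norm(db)
    t=np.linalg.lstsq(np.c_[da,-db],ob-oa,rcond=None)[0]
    a,b=oa+da*t[0],ob+db*t[1]; return (a+b)/2,np.linalg.norm(a-b)
def blobs(s,lo,hi,box,amin=8):
    x0,y0,x1,y1=box; im=s["image"][y0:y1,x0:x1]
    m=cv2.inRange(cv2.cvtColor(np.ascontiguousarray(im),cv2.COLOR_RGB2HSV),lo,hi)
    n,_,st,c=cv2.connectedComponentsWithStats(m)
    return [(c[i]+[x0,y0],st[i,4]) for i in range(1,n) if st[i,4]>=amin]
E
python3 - <<'E'
import pickle,cv2,numpy as np
from h import *
d=pickle.load(open("s0.pkl","rb"))
a=d["side"]["image"][80:240,160:280];b=d["top"]["image"][110:240,130:290]
A=cv2.resize(a[:, :],None,fx=3.3,fy=3.3,interpolation=cv2.INTER_CUBIC)
B=cv2.resize(b,None,fx=2.5,fy=2.5,interpolation=cv2.INTER_CUBIC)
c=np.zeros((528,800,3),np.uint8);c[:A.shape[0],:A.shape[1]]=A[:528];c[:B.shape[0],400:800]=B
cv2.imwrite("pics/z0.png",c[:,:,::-1])
for n,box in(("side",(160,80,280,250)),("top",(130,110,290,240))):
    print(n,[(x.round(1).tolist(),int(k)) for x,k in blobs(d[n],(40,80,40),(85,255,255),box)])
E
```

```text
side [([198.2, 137.6], 40), ([197.9, 148.2], 13), ([246.0, 187.5], 92), ([256.0, 198.5], 94), ([239.5, 199.6], 100), ([223.8, 201.5], 97), ([249.4, 211.1], 99), ([232.9, 212.7], 101)]
top [([252.8, 178.8], 76), ([268.8, 181.5], 78), ([257.8, 193.5], 82), ([274.2, 196.5], 81), ([247.8, 205.8], 74), ([263.6, 208.8], 84)]
```

View pics/z0.png

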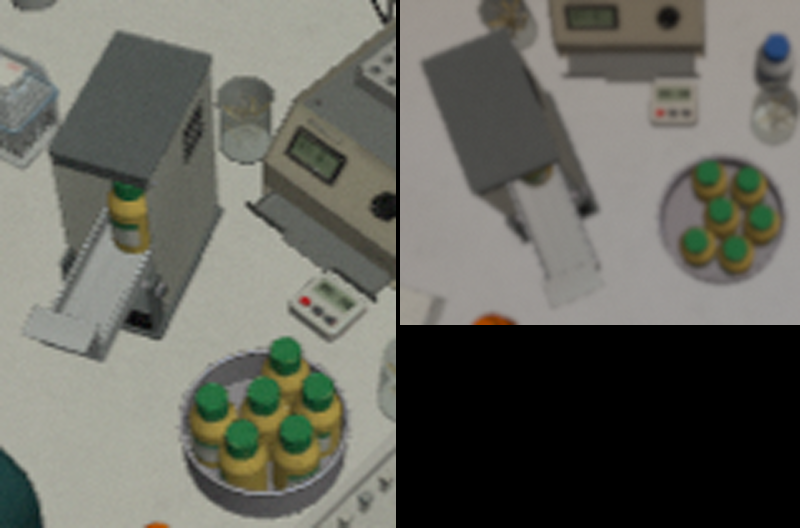

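The crops show the box roof corners, the lip corners at the tray front and six caps. The free place is on the left/upper-left of the tub (top view about (242,190)). Next I triangulate these.

```bash
python3 - <<'E'
import pickle
from h import *
d=pickle.load(open("s0.pkl","rb"));S,T=d["side"],d["top"]
sc=lambda p:(p[0]/3.3+160-.35,p[1]/3.3+80-.35)
tc=lambda p:((p[0]-400)/2.5+130-.3,p[1]/2.5+110-.3)
for n,a,b in [("roofBL",(118,35),(423,62)),("roofBR",(212,55),(508,33)),("roofFR",(148,178),(558,150)),("roofFL",(55,152),(475,190)),
 ("lipFL",(27,332),(553,305)),("lipBL",(38,310),(540,282)),("lipFR",(82,352),(605,290))]:
    P,e=tri(S,sc(a),T,tc(b));print(n,P.round(4),round(e,4))
t=[x for x,_ in blobs(T,(40,80,40),(85,255,255),(230,170,290,240))]
s=[x for x,_ in blobs(S,(40,80,40),(85,255,255),(210,170,280,250))]
C=[]
for a in t:
    P,e=min((tri(S,b,T,a) for b in s),key=lambda r:r[1]+10*abs(r[0][2]-.1));C.append(P);print(a.round(1),P.round(4),round(e,4))
C=np.array(C)
c0=C[np.argmin(np.linalg.norm(C-C.mean(0),axis=1))]
# regular hexagon fit: ring angles mod 60
r=C-c0;r=r[np.linalg.norm(r[:,:2],axis=1)>.02]
print(np.linalg.norm(r[:,:2],axis=1).round(4),np.degrees(np.arctan2(r[:,1],r[:,0])).round(1))
# tub floor/rim: rim ellipse centre from mask of dark steel is weak; print plane points of rim extremes
for z in(.0,.054):
  print(z,onplane(T,[(235,198),(284,198),(259,173.5),(259,222.5)],z).round(4))
E
```

```text
roofBL [0.7231 0.484  0.2404] 0.001
roofBR [0.7522 0.3841 0.2592] 0.0043
roofFR [0.62   0.3312 0.2363] 0.0063
roofFL [0.5779 0.4185 0.238 ] 0.0014
lipFL [0.4608 0.3486 0.1332] 0.0017
lipBL [0.4895 0.3675 0.1213] 0.0019
lipFR [0.4768 0.286  0.146 ] 0.0005
[252.8 178.8] [0.6286 0.1678 0.0944] 0.0016
[268.8 181.5] [0.6202 0.1173 0.0934] 0.0009
[257.8 193.5] [0.5818 0.1519 0.0937] 0.0015
[274.2 196.5] [0.5723 0.1009 0.0936] 0.0012
[247.8 205.8] [0.5426 0.1829 0.0944] 0.0015
[263.6 208.8] [0.5333 0.134  0.0938] 0.0018
[0.0494 0.0517 0.0519 0.0499 0.0517] [  18.7  -42.1 -100.5  141.7 -159.7]
0.0 [[0.5845 0.2294 0.    ]
 [0.5843 0.0641 0.    ]
 [0.6694 0.1483 0.    ]
 [0.5016 0.1483 0.    ]]
0.054 [[0.575  0.2255 0.054 ]
 [0.5749 0.0675 0.054 ]
 [0.6562 0.148  0.054 ]
 [0.4958 0.148  0.054 ]]
```

```bash
python3 - <<'E'
import pickle
from h import *
d=pickle.load(open("s0.pkl","rb"));S,T=d["side"],d["top"]
print("rack front corners, lamp base, orange, orange2, petri, timer",onplane(T,[(297,283),(360,283),(408,275),(270,252),(167,243),(242,270),(240,151)],.05).round(3).tolist())
# roof yaw: dark grey mask in the top view at z=.25
im=cv2.cvtColor(np.ascontiguousarray(T["image"]),cv2.COLOR_RGB2GRAY)
m=cv2.inRange(im[115:195,133:200],40,118);m=cv2.morphologyEx(m,cv2.MORPH_OPEN,np.ones((9,9)))
c=max(cv2.findContours(m,0,cv2.CHAIN_APPROX_NONE)[0],key=cv2.contourArea)[:,0]+[133,115]
P=onplane(T,c,.25)[:,:2];r=cv2.minAreaRect(P.astype(np.float32)*1000);print("roof",r,cv2.boxPoints(r).round(0).tolist())
# tub hexagon fit: centre + angle
t=np.array([x for x,_ in blobs(T,(40,80,40),(85,255,255),(230,170,290,240))])
s=np.array([x for x,_ in blobs(S,(40,80,40),(85,255,255),(210,170,280,250))])
for n,s_,u in(("top",T,t),("side",S,s)):
  for z in(.095,.099):
    C=onplane(s_,u,z)[:,:2]
    from scipy.optimize import least_squares
    def res(p):
        H=np.r_[[p[:2]],[p[:2]+.0505*np.array([np.cos(p[2]+k*np.pi/3),np.sin(p[2]+k*np.pi/3)]) for k in range(1,6)]]
        return np.array([min(np.linalg.norm(H-q,axis=1)) for q in C])
    def r2(p):
        H=np.r_[[p[:2]],[p[:2]+.0505*np.array([np.cos(p[2]+k*np.pi/3),np.sin(p[2]+k*np.pi/3)]) for k in range(1,6)]]
        return np.concatenate([q-H[np.argmin(np.linalg.norm(H-q,axis=1))] for q in C])
    f=least_squares(r2,[.581,.151,np.radians(79.6)]);p=f.x
    print(n,z,p[:2].round(4),np.degrees(p[2]).round(2),"gap",(p[:2]+.0505*np.array([np.cos(p[2]),np.sin(p[2])])).round(4),"res",(f.fun*1e3).round(1).tolist())
E
```

```text
rack front corners, lamp base, orange, orange2, petri, timer [[0.309, 0.031, 0.05], [0.311, -0.162, 0.05], [0.336, -0.309, 0.05], [0.403, 0.113, 0.05], [0.431, 0.44, 0.05], [0.348, 0.201, 0.05], [0.734, 0.211, 0.05]]
roof ((664.0767211914062, 393.36370849609375), (228.91571044921875, 130.8764190673828), 18.824487686157227) [[535.0, 418.0], [577.0, 294.0], [794.0, 368.0], [751.0, 492.0]]
top 0.095 [0.5817 0.1504] 79.59 gap [0.5909 0.2001] res [-0.1, 0.0, 0.0, -0.6, 0.5, 1.2, -0.0, -0.1, -0.1, -0.7, -0.3, 0.1]
top 0.099 [0.581  0.1504] 79.59 gap [0.5901 0.2001] res [-0.3, -0.1, -0.1, -0.5, 0.5, 1.1, 0.0, 0.1, 0.0, -0.8, -0.1, 0.2]
side 0.095 [0.5802 0.1506] 79.55 gap [0.5894 0.2002] res [-0.2, 0.4, 0.4, -1.0, 0.3, 1.1, -0.0, -0.4, 0.1, -0.3, -0.6, 0.2]
side 0.099 [0.5784 0.1489] 79.55 gap [0.5876 0.1985] res [-0.4, 0.3, 0.3, -0.9, 0.3, 1.1, 0.1, -0.5, 0.1, -0.1, -0.4, 0.2]
```

Request:
carry_out:
  motion: "0.06 -0.11 -0.05 0; 0.12 -0.22 -0.1 0; 0.19 -0.33 -0.15 0; 0.25 -0.44 -0.2 0; 0.31 -0.55 -0.25 0; 0.38 -0.67 -0.3 0; 0.44 -0.78 -0.35 0; 0.51 -0.89 -0.4 0"
  grip: -1

```text
time: 0.9
tool_pos: [0.2317, -0.3533, 0.2792]
ee_rot: [-3.141, 0.0, 0.398]
wrist_force: [0.2, 0.5, -0.4]
width: 0.0337
finger_force: 0.0
```

Request:
carry_out:
  motion: "0.06 -0.11 0 0; 0.12 -0.22 0 0; 0.19 -0.33 0 0; 0.25 -0.44 0 0; 0.31 -0.55 0 0; 0.38 -0.67 0 0; 0.44 -0.78 0 0; 0.51 -0.89 0 0"

```text
time: 1.7
tool_pos: [0.2505, -0.2007, 0.279]
ee_rot: [-3.141, 0.0, 0.397]
wrist_force: [0.8, 0.0, 0.0]
width: 0.0004
finger_force: 0.0
```

Request:
carry_out:
  motion: "0.06 -0.11 0 0; 0.12 -0.22 0 0; 0.19 -0.33 0 0; 0.25 -0.44 0 0; 0.31 -0.55 0 0; 0.38 -0.67 0 0; 0.44 -0.78 0 0; 0.51 -0.89 0 0"

```text
time: 2.5
tool_pos: [0.2692, -0.0481, 0.2791]
ee_rot: [-3.141, 0.0, 0.398]
wrist_force: [-1.0, -0.7, 0.3]
width: 0.0002
finger_force: 0.0
```

Request:
carry_out:
  motion: "0.09 -0.07 0 0; 0.19 -0.14 0 0; 0.28 -0.22 0 0; 0.38 -0.29 0 0; 0.47 -0.36 0 0; 0.57 -0.43 0 0; 0.66 -0.51 0 0; 0.76 -0.58 0 0"

```text
time: 3.3
tool_pos: [0.3408, 0.0762, 0.279]
ee_rot: [-3.141, 0.001, 0.398]
wrist_force: [0.2, -0.1, -0.6]
width: 0.0005
finger_force: 0.0
```

Request:
carry_out:
  motion: "0.09 -0.07 0 0; 0.19 -0.14 0 0; 0.28 -0.22 0 0; 0.38 -0.29 0 0; 0.47 -0.36 0 0; 0.57 -0.43 0 0; 0.66 -0.51 0 0; 0.76 -0.58 0 0"

```text
time: 4.1
tool_pos: [0.4122, 0.2005, 0.2789]
ee_rot: [3.142, 0.001, 0.398]
wrist_force: [0.6, -0.1, 0.5]
width: 0.0005
finger_force: 0.0
```

Request:
carry_out:
  motion: "0.09 -0.07 0 0; 0.19 -0.14 0 0; 0.28 -0.22 0.1 0; 0.38 -0.29 0.2 0; 0.47 -0.36 0.3 0; 0.57 -0.43 0.4 0; 0.66 -0.51 0.5 0; 0.76 -0.58 0.6 0"

```text
time: 4.9
tool_pos: [0.4836, 0.3247, 0.1881]
ee_rot: [3.141, 0.001, 0.398]
wrist_force: [0.2, -0.3, -0.2]
width: 0.0006
finger_force: 0.0
```

```bash
python3 - <<'E'
from bench import robot, snapshot
from h import *
import pickle
d={n:snapshot(n) for n in("side","top")};pickle.dump(d,open("s1.pkl","wb"))
a=d["side"]["image"][90:210,150:250];b=d["top"]["image"][130:250,150:250]
c=np.hstack([cv2.resize(x,(400,480),interpolation=cv2.INTER_CUBIC) for x in(a,b)])
cv2.imwrite("pics/z1.png",c[:,:,::-1])
print(robot.get_obs()["tool_pos"])
tip=robot.get_obs()["tool_pos"]-[0,0,.014]
print([((proj(d["side"],tip)-[150,90])*4).round(),((proj(d["top"],tip)-[150,130])*4+[400,0]).round()])
E
```

```text
[0.48262875 0.32457769 0.18530496]
[array([[105., 334.]]), array([[589., 371.]])]
```

View pics/z1.png

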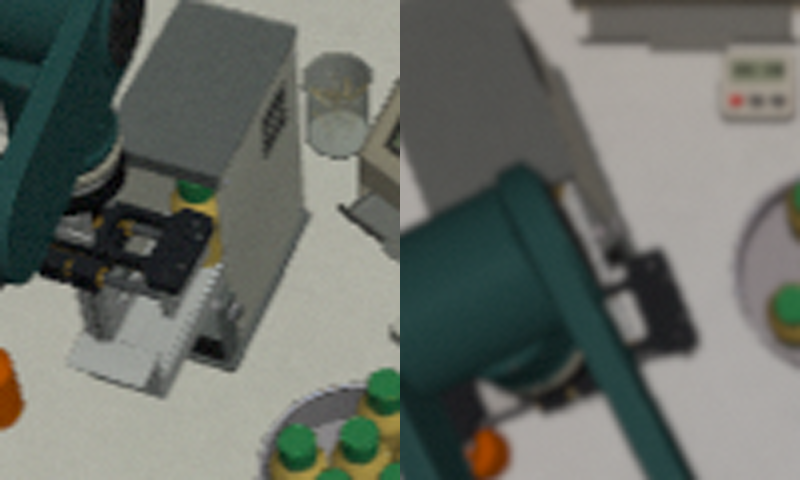

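The gripper is above the lip, but in the side crop the lip centre is at about (122,362), slightly to the right of the tip. I'll compute that offset.

```bash
python3 - <<'E'
import pickle
from h import *
d=pickle.load(open("s1.pkl","rb"));S=d["side"];f=lambda p:(150+p[0]/4-.4,90+p[1]/4-.4)
P=onplane(S,[f(p) for p in [(90,328),(165,350),(160,397),(70,365),(122,362)]],.136);print(P.round(4))
h=onplane(S,[f((218,180))],.25);print("roof FR",h, onplane(S,[f((130,158))],.25), onplane(S,[f((298,25))],.25))
E
```

```text
[[0.4919 0.3614 0.136 ]
 [0.518  0.3025 0.136 ]
 [0.4852 0.2732 0.136 ]
 [0.4574 0.3464 0.136 ]
 [0.4872 0.3188 0.136 ]]
roof FR [[0.60615541 0.32159893 0.25      ]] [[0.57539669 0.38629025 0.25      ]] [[0.76237274 0.39084855 0.25      ]]
```

Request:
carry_out:
  motion: "0 0.02 0.1 0; 0 0.04 0.18 0; 0 0.04 0.24 0; -0.01 0.04 0.27 0; -0.01 0.04 0.3 0; -0.02 0.04 0.32 0; -0.03 0.04 0.35 0; -0.04 0.04 0.37 0"

```text
time: 5.8
tool_pos: [0.4805, 0.3163, 0.134]
ee_rot: [3.142, -0.001, 0.398]
wrist_force: [0.5, 0.2, 2.0]
width: 0.0
finger_force: 0.8
```

Request:
carry_out:
  motion: "-0.01 0 0.02 0; -0.01 0 0.03 0; -0.02 0 0.05 0; -0.02 0 0.06 0; -0.03 0 0.08 0; -0.03 0 0.09 0; -0.04 0 0.11 0; -0.05 0 0.12 0"

```text
time: 6.6
tool_pos: [0.4736, 0.3135, 0.1156]
ee_rot: [-3.142, -0.0, 0.398]
wrist_force: [1.1, -0.6, 0.8]
width: 0.0006
finger_force: 0.4
```

```bash
cat > look.py <<'E'
import sys,pickle
from bench import robot, snapshot
from h import *
def look(tag,boxes=((160,100,240,200),(150,130,290,250)),show=False):
    d={n:snapshot(n) for n in("side","top")};pickle.dump(d,open(f"{tag}.pkl","wb"))
    for n in d: print(n,[(x.round(1).tolist(),int(k)) for x,k in blobs(d[n],(40,80,40),(85,255,255),boxes[n=="top"],4)])
    return d
E
python3 -c "from look import *;look('s2')"
```

```text
side [([176.2, 125.0], 4), ([194.3, 139.6], 90), ([173.0, 137.8], 4), ([237.3, 197.0], 24), ([223.6, 197.8], 29)]
top [([252.8, 178.8], 77), ([268.8, 181.5], 78), ([181.2, 181.5], 42), ([257.9, 193.4], 81), ([274.1, 196.5], 81), ([247.8, 205.9], 74), ([263.5, 208.8], 83)]
```

Request:
carry_out:
  motion: "0 0 0.01 0; -0.01 0 0.02 0; -0.01 0 0.03 0; -0.02 0 0.05 0; -0.02 0 0.06 0; -0.03 0 0.07 0; -0.04 0 0.09 0; -0.05 0 0.1 0"

```text
time: 7.5
tool_pos: [0.4664, 0.3103, 0.1004]
ee_rot: [3.141, 0.001, 0.398]
wrist_force: [-0.4, 0.5, 0.4]
width: 0.0002
finger_force: 0.0
```

```bash
python3 -c "from look import *;look('s3')"
```

```text
side [([182.9, 181.8], 9), ([237.3, 197.1], 23), ([223.8, 197.8], 31)]
top [([252.8, 178.8], 77), ([268.8, 181.5], 78), ([257.8, 193.5], 82), ([274.2, 196.5], 80), ([247.8, 205.9], 74), ([263.5, 208.8], 83)]
```

Request:
carry_out:
  motion: "-0.08 0 -0.03 0; -0.2 0 -0.08 0; -0.3 0 -0.2 0; -0.4 0 -0.35 0; -0.5 0 -0.5 0; -0.6 0 -0.65 0; -0.75 0 -0.8 0; -0.9 0 -0.9 0"
  grip: 1

```text
time: 8.4
tool_pos: [0.3413, 0.2579, 0.2382]
ee_rot: [-3.141, -0.003, 0.398]
wrist_force: [0.5, 0.1, 0.1]
width: 0.061
finger_force: 0.0
```

```bash
python3 - <<'E'
from look import *
d=look('s4')
a=d["side"]["image"][90:210,150:250];b=d["top"]["image"][130:250,150:250]
c=np.hstack([cv2.resize(x,(400,480),interpolation=cv2.INTER_CUBIC) for x in(a,b)])
cv2.imwrite("pics/z4.png",c[:,:,::-1])
E
```

```text
side [([181.3, 178.7], 62), ([237.3, 197.0], 24), ([223.8, 197.8], 30)]
top [([252.8, 178.8], 77), ([268.8, 181.5], 78), ([257.8, 193.5], 82), ([274.1, 196.4], 82), ([247.8, 205.9], 73), ([263.6, 208.8], 84), ([199.0, 220.7], 84)]
```

View pics/z4.png

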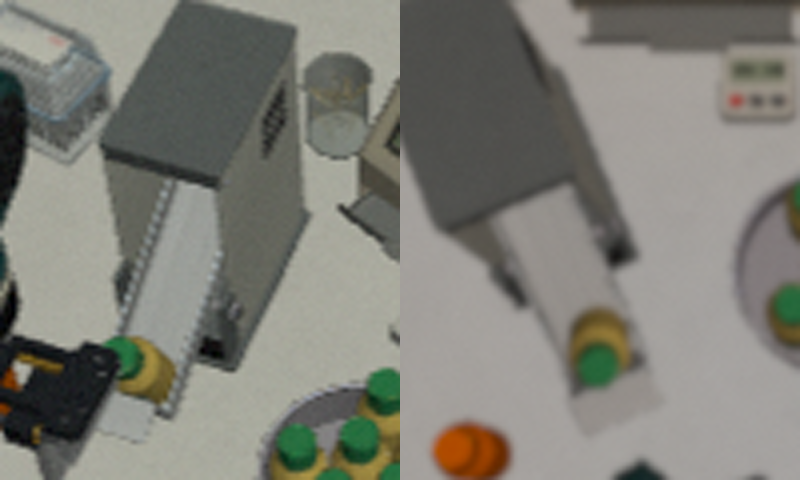

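The bottle stands leaning against the front wall with the tray fully tipped (cap at side (181,179), top (199,221)). Next I compute its position.

```bash
python3 - <<'E'
import pickle
from h import *
from bench import robot
d=pickle.load(open("s4.pkl","rb"));S,T=d["side"],d["top"]
print(onplane(T,[(199,220.7)],.131),tri(S,(181.3,178.7),T,(199,220.7)))
u=np.array([np.cos(np.radians(23.4)),np.sin(np.radians(23.4))])
print("expected from hinge",np.array([.594,.373])-.1106*u)
# yellow body visible in top
print([(x.round(1),k) for x,k in blobs(T,(15,90,60),(32,255,255),(185,200,215,228),10)],[(x.round(1),k) for x,k in blobs(S,(15,90,60),(32,255,255),(170,165,200,200),10)])
c=onplane(T,[(199,220.7)],.131)[0,:2]
for h in(47,):
    o=robot.get_obs();g=c+u*(.0196);print("grip pt",g)
    y=o["ee_rot"][2];D=g-o["tool_pos"][:2];print("tool shift",D@[np.cos(y),np.sin(y)],D@[np.sin(y),-np.cos(y)],o["tool_pos"])
E
```

```text
[[0.49299626 0.32648887 0.131     ]] (array([0.49500905, 0.32602811, 0.12751278]), np.float64(0.0038782763013315716))
expected from hinge [0.49249634 0.32907544]
[(array([199.9, 213.4]), np.int32(121))] [(array([187.2, 183.2]), np.int32(118))]
grip pt [0.51098425 0.33427297]
tool shift 0.1859341449984 -0.004267576001691329 [0.34128184 0.25817561 0.23969402]
```

Request:
carry_out:
  motion: "0.12 0 0 0; 0.25 0 0 0; 0.37 0 0.02 0; 0.5 0 0.04 0; 0.62 0 0.06 0; 0.75 -0.01 0.08 0; 0.87 -0.02 0.1 0; 1 -0.03 0.1 0"

```text
time: 9.3
tool_pos: [0.4791, 0.3205, 0.219]
ee_rot: [3.141, 0.002, 0.398]
wrist_force: [0.3, -0.2, -0.5]
width: 0.0938
finger_force: 0.0
```

Request:
carry_out:
  motion: "0.12 0 0 0; 0.23 0 0.05 0; 0.23 0 0.2 0; 0.23 0 0.4 0; 0.23 0 0.6 0; 0.23 0 0.8 0; 0.23 0 0.92 0; 0.23 0 0.93 0"

```text
time: 10.1
tool_pos: [0.5082, 0.3324, 0.0765]
ee_rot: [3.141, 0.009, 0.398]
wrist_force: [-0.8, 0.8, -0.3]
width: 0.0938
finger_force: 0.0
```

Request:
carry_out:
  motion: "0.01 0 -0.03 0; 0.01 0 -0.06 0; 0.01 0 -0.06 0; 0.01 0 -0.06 0; 0.01 0 -0.06 0; 0.01 0 -0.06 0; 0.01 0 -0.06 0; 0.01 0 -0.06 0"

```text
time: 10.9
tool_pos: [0.5118, 0.3343, 0.0903]
ee_rot: [3.141, 0.0, 0.398]
wrist_force: [0.4, 0.0, 0.1]
width: 0.0938
finger_force: 0.0
```

Request:
carry_out:
  motion: "0 0 0 0; 0 0 0 0; 0 0 0 0; 0 0 0 0; 0 0 0 0; 0 0 0 0; 0 0 0 0; 0 0 0 0"
  grip: -1

```text
time: 11.7
tool_pos: [0.5119, 0.3344, 0.0905]
ee_rot: [3.142, 0.0, 0.398]
wrist_force: [-0.4, -0.3, -0.3]
width: 0.0467
finger_force: 30.0
```

Request:
carry_out:
  motion: "0 0 -0.05 0; 0 0 -0.12 0; 0 0 -0.22 0; 0 0 -0.32 0; 0 0 -0.44 0; 0 0 -0.56 0; 0 0 -0.68 0; 0 0 -0.8 0"

```text
time: 12.5
tool_pos: [0.5121, 0.3345, 0.213]
ee_rot: [-3.142, -0.002, 0.398]
wrist_force: [0.8, 0.2, -2.4]
width: 0.0469
finger_force: 30.0
```

```bash
python3 - <<'E'
from look import *
d=look('s5')
a=d["side"]["image"][90:210,150:250];b=d["top"]["image"][130:250,150:250]
c=np.hstack([cv2.resize(x,(400,480),interpolation=cv2.INTER_CUBIC) for x in(a,b)])
cv2.imwrite("pics/z5.png",c[:,:,::-1]);print(robot.get_obs())
E
```

```text
side [([175.5, 112.8], 4), ([174.9, 155.4], 111), ([237.3, 197.0], 24), ([223.9, 197.8], 29)]
top [([252.9, 178.8], 76), ([268.8, 181.5], 78), ([257.8, 193.5], 82), ([274.2, 196.5], 81), ([247.8, 205.9], 73), ([263.5, 208.8], 83), ([191.8, 216.6], 68)]
{'time': 12.6, 'joint_positions': array([ 4.86061618e-01,  2.23144284e-01,  1.22367154e+00, -1.13689157e-04,
        1.68604664e+00,  1.65898589e+00]), 'qvel': array([ 0.00103839,  0.02070034,  0.05827994,  0.00107082, -0.03179413,
        0.00051661]), 'joint_torque': array([-5.87967318e-02, -3.93100405e+01, -3.01777339e+01,  4.58974770e-03,
        1.34356711e-01, -5.26608892e-05]), 'tool_pos': array([0.51356136, 0.33530609, 0.21572531]), 'ee_rot': array([-3.1409361 , -0.0087062 ,  0.39785563]), 'wrist_force': array([-0.59623405,  0.10607091, -1.75842661]), 'wrist_torque': array([ 0.01602272, -0.00810627,  0.00525917]), 'finger_force': 29.985218346118927, 'width': 0.046751795877482766}
```

View pics/z5.png

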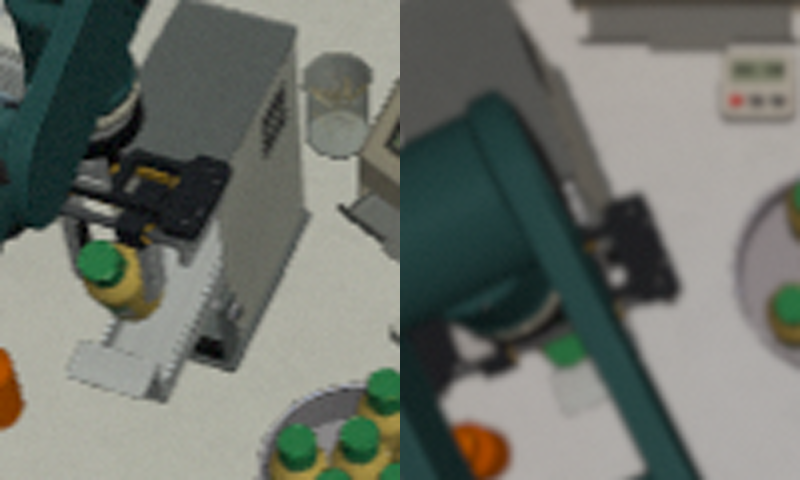

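Request:
carry_out:
  motion: "-0.11 0.09 0 0; -0.22 0.18 0 0; -0.33 0.27 0 0; -0.45 0.36 0 0; -0.56 0.45 0 0; -0.67 0.53 0 0; -0.78 0.62 0 0; -0.89 0.71 0 0"

```text
time: 13.4
tool_pos: [0.4293, 0.1837, 0.2102]
ee_rot: [3.141, 0.0, 0.398]
wrist_force: [-1.1, 0.3, -1.1]
width: 0.0469
finger_force: 30.0
```

Request:
carry_out:
  motion: "0 0 0.15 0; 0 0 0.3 0; 0 0 0.45 0; 0 0 0.6 0; 0 0 0.75 0; 0 0 0.88 0; 0 0 0.96 0; 0 0 0.96 0"

```text
time: 14.2
tool_pos: [0.4285, 0.184, 0.0644]
ee_rot: [-3.141, 0.004, 0.398]
wrist_force: [-1.5, -0.9, -2.7]
width: 0.0463
finger_force: 30.0
```

```bash
python3 - <<'E'
from look import *
d=look('s6',((150,150,260,260),(200,210,250,260)))
a=d["side"]["image"][150:270,150:250];b=d["top"]["image"][160:280,180:280]
c=np.hstack([cv2.resize(x,(400,480),interpolation=cv2.INTER_CUBIC) for x in(a,b)])
cv2.imwrite("pics/z6.png",c[:,:,::-1]);print(robot.get_obs())
E
```

```text
side [([163.4, 165.6], 5), ([161.5, 168.2], 4), ([159.1, 176.8], 8), ([164.2, 176.6], 5), ([190.0, 183.8], 5), ([195.5, 182.8], 4), ([246.0, 187.5], 91), ([152.0, 189.5], 4), ([187.1, 191.1], 9), ([202.8, 188.8], 5), ([255.6, 198.5], 86), ([192.2, 195.0], 4), ([239.5, 199.7], 99), ([189.0, 197.2], 5), ([223.9, 201.5], 94), ([179.0, 201.5], 6), ([249.4, 211.1], 100), ([171.9, 207.4], 8), ([232.8, 212.7], 100), ([257.4, 211.4], 5), ([173.6, 214.6], 10), ([170.0, 216.0], 4), ([169.5, 220.5], 4), ([166.0, 226.2], 5), ([194.2, 228.6], 97), ([249.0, 224.0], 5)]
top [([247.5, 210.0], 4)]
{'time': 14.3, 'joint_positions': array([ 2.84057966e-01, -1.15233579e-02,  1.78225823e+00, -6.19993620e-05,
        1.37010093e+00,  1.45707608e+00]), 'qvel': array([ 0.00039944, -0.01176013, -0.02431678, -0.00195368, -0.00376501,
        0.00081234]), 'joint_torque': array([ 7.21774981e-03, -2.78510714e+01, -2.82161307e+01,  2.16491200e-02,
       -1.45138259e-02, -3.73927260e-04]), 'tool_pos': array([0.43043641, 0.18460876, 0.06697653]), 'ee_rot': array([ 3.14144640e+00, -7.45072799e-04,  3.97790599e-01]), 'wrist_force': array([ 0.14178092,  0.66758536, -1.92965303]), 'wrist_torque': array([ 0.06484794, -0.02867315, -0.01510729]), 'finger_force': 29.984922409057617, 'width': 0.0465960268228117}
```

View pics/z6.png

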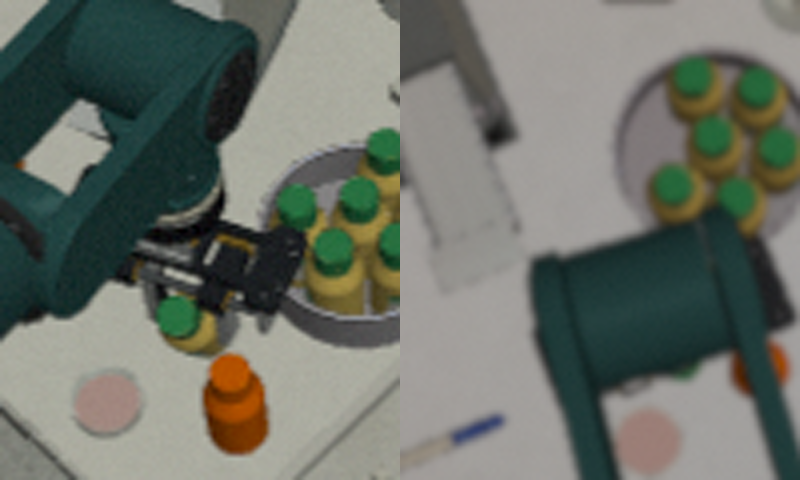

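Request:
carry_out:
  motion: "0 0 0.05 0; 0 0 0.085 0; 0.04 0 0.09 0; 0.08 0 0.095 0; 0.12 0 0.1 0; 0.16 0 0.105 0; 0.2 0 0.11 0; 0.24 0 0.11 0"

```text
time: 15.1
tool_pos: [0.4636, 0.1985, 0.0506]
ee_rot: [3.141, 0.0, 0.398]
wrist_force: [-2.3, -0.3, 4.3]
width: 0.0459
finger_force: 30.0
```

```bash
python3 - <<'E'
from look import *
d=look('s7',((185,210,210,250),(200,210,250,260)))
T=d["side"];o=robot.get_obs();print(o["tool_pos"],o["wrist_force"],o["wrist_torque"])
for z in(.095,.1):print(onplane(T,[blobs(T,(40,80,40),(85,255,255),(185,205,215,245),40)[0][0]],z)-o["tool_pos"])
E
```

```text
side [([199.9, 219.1], 95), ([200.5, 231.0], 4)]
top [([245.8, 240.1], 8)]
[0.46469223 0.19896306 0.05056419] [0.25891436 0.19390968 4.77881683] [-0.00593877  0.20460711  0.04107168]
[[-0.0182779  -0.0070464   0.04443581]]
[[-0.01994344 -0.00938147  0.04943581]]
```

The friction drag did not straighten the bottle: the cap still sits about 19 mm off the grip axis. I'll brace its foot against the fixed tub wall instead.

Request:
carry_out:
  motion: "-0.03 0 -0.08 0; -0.09 -0.05 -0.2 0; -0.09 -0.09 -0.2 0.05; -0.09 -0.09 -0.2 0.09; -0.09 -0.09 -0.2 0.14; -0.09 -0.09 -0.2 0.18; -0.09 -0.09 -0.2 0.22; -0.09 -0.09 -0.2 0.254"

```text
time: 16.0
tool_pos: [0.4452, 0.2055, 0.0798]
ee_rot: [3.141, -0.0, -0.405]
wrist_force: [-0.2, 0.3, -2.6]
width: 0.0458
finger_force: 30.0
```

```bash
cat > lean.py <<'E'
from look import *
def lean(tag):
    d={"side":snapshot("side")};pickle.dump(d,open(tag+".pkl","wb"))
    S=d["side"];o=robot.get_obs();p=o["tool_pos"];y=o["ee_rot"][2]
    print(p.round(4),round(y,3),o["wrist_force"].round(1))
    u=proj(S,p+[0,0,.045])[0];b=[x for x in blobs(S,(40,80,40),(85,255,255),(165,150,290,250),30)]
    # known packed caps excluded by distance to tub centre
    for x,k in b:
        D=onplane(S,[x],p[2]+.043)[0]-p
        if np.linalg.norm(D[:2])<.06: print(k,"cap offset tool x,y",(D[:2]@[np.cos(y),np.sin(y)]).round(4),(D[:2]@[np.sin(y),-np.cos(y)]).round(4))
E
python3 -c "from lean import *;lean('s8')"
```

```text
[0.4452 0.2055 0.0798] -0.407 [ 0.7 -0.5 -1.5]
```

Request:
carry_out:
  motion: "0.03 0 0 0; 0.06 0 0 0; 0.09 0 0 0; 0.12 0 0 0; 0.15 0 0 0; 0.18 0 0 0; 0.21 0 0 0; 0.22 0 0 0"

```text
time: 16.85
tool_pos: [0.4765, 0.1926, 0.0799]
ee_rot: [3.142, -0.0, -0.4]
wrist_force: [0.5, -0.1, -2.7]
width: 0.0458
finger_force: 30.0
```

```bash
python3 - <<'E'
from lean import *
lean('s9')
d=pickle.load(open("s9.pkl","rb"));S=d["side"];T=snapshot("top")
a=S["image"][150:270,150:250];b=T["image"][160:280,180:280]
c=np.hstack([cv2.resize(x,(400,480),interpolation=cv2.INTER_CUBIC) for x in(a,b)])
cv2.imwrite("pics/z9.png",c[:,:,::-1])
E
```

```text
[0.4765 0.1926 0.0799] -0.4 [ 0.9  0.4 -1.3]
96 cap offset tool x,y 0.0585 -0.0006
```

View pics/z9.png

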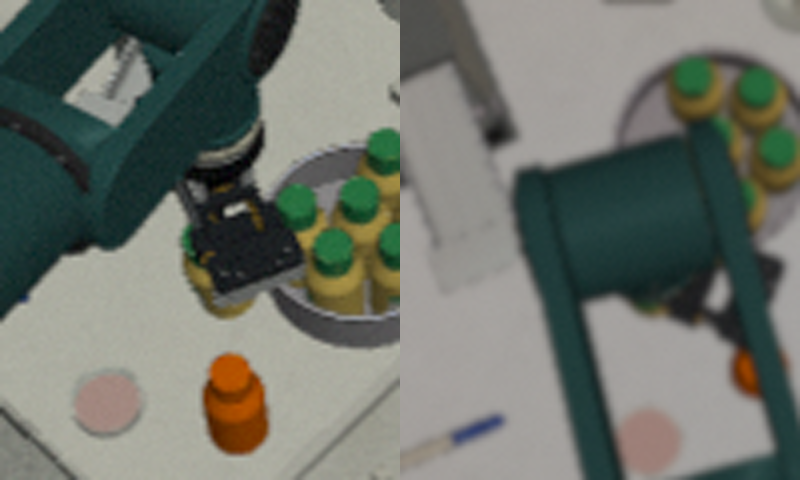

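In the side crop the bottle foot is at about (225,312) and the cap edge at (188,242), mostly hidden by the gripper. I'll compare these with the predicted outline points for several lean angles.

```bash
python3 - <<'E'
from lean import *
S=pickle.load(open("s9.pkl","rb"))["side"];p=np.array([.4765,.1926,.0849]);y=-.4;X=np.array([np.cos(y),np.sin(y),0]);Z=np.array([0,0,1.]);Y=np.cross(Z,X)
for L in(27,20,10,0):
    l=np.radians(L);ax=Z*np.cos(l)-X*np.sin(l);rx=X*np.cos(l)+Z*np.sin(l)
    c=p-ax*.055;t=np.linspace(0,2*np.pi,60)
    foot=proj(S,[c+.022*(np.cos(a)*rx+np.sin(a)*Y) for a in t]);cap=proj(S,[c+ax*.1+.012*(np.cos(a)*rx+np.sin(a)*Y) for a in t])
    f=lambda q:((q-[150,150])*4).round()
    print(L,"foot lowest",f(foot[foot[:,1].argmax()]),"foot rightmost",f(foot[foot[:,0].argmax()]),"cap leftmost",f(cap[cap[:,0].argmin()]),"cap cen",f(cap.mean(0)))
m=cv2.inRange(cv2.cvtColor(np.ascontiguousarray(S["image"]),cv2.COLOR_RGB2HSV),(15,90,60),(32,255,255))[200:235,185:219];yy,xx=np.nonzero(m);xx+=185;yy+=200
print("yellow: left",xx.min(),"lowest",yy.max(),xx[yy==yy.max()],[(r,xx[yy==r].min(),xx[yy==r].max()) for r in sorted(set(yy))])
E
```

```text
27 foot lowest [258. 304.] foot rightmost [286. 273.] cap leftmost [185. 244.] cap cen [199. 240.]
20 foot lowest [250. 307.] foot rightmost [280. 278.] cap leftmost [190. 240.] cap cen [205. 237.]
10 foot lowest [242. 312.] foot rightmost [270. 285.] cap leftmost [199. 234.] cap cen [214. 232.]
0 foot lowest [231. 316.] foot rightmost [260. 292.] cap leftmost [208. 228.] cap cen [224. 228.]
yellow: left 196 lowest 228 [204 205 206 207 208 209] [(np.int64(201), np.int64(212), np.int64(212)), (np.int64(202), np.int64(213), np.int64(213)), (np.int64(203), np.int64(213), np.int64(213)), (np.int64(204), np.int64(202), np.int64(214)), (np.int64(205), np.int64(213), np.int64(214)), (np.int64(206), np.int64(214), np.int64(214)), (np.int64(213), np.int64(201), np.int64(203)), (np.int64(214), np.int64(196), np.int64(201)), (np.int64(215), np.int64(196), np.int64(201)), (np.int64(216), np.int64(196), np.int64(198)), (np.int64(217), np.int64(197), np.int64(200)), (np.int64(218), np.int64(197), np.int64(202)), (np.int64(219), np.int64(197), np.int64(202)), (np.int64(220), np.int64(198), np.int64(202)), (np.int64(221), np.int64(199), np.int64(203)), (np.int64(222), np.int64(200), np.int64(202)), (np.int64(223), np.int64(200), np.int64(202)), (np.int64(224), np.int64(201), np.int64(202)), (np.int64(225), np.int64(202), np.int64(212)), (np.int64(226), np.int64(202), np.int64(212)), (np.int64(227), np.int64(202), np.int64(211)), (np.int64(228), np.int64(204), np.int64(209))]
```

The outline fits a lean of about 10°, with the bottle slipped slightly in the pads. That is well within self-righting range, so I'll turn back, set it down on the worktop and release it.

Request:
carry_out:
  motion: "-0.05 0.02 0 0; -0.1 0.04 0 0; -0.15 0.07 0 -0.04; -0.15 0.07 0 -0.09; -0.15 0.07 0 -0.14; -0.15 0.07 0 -0.18; -0.15 0.07 0 -0.22; -0.15 0.07 0 -0.254"

```text
time: 17.75
tool_pos: [0.4502, 0.1921, 0.08]
ee_rot: [-3.141, 0.0, 0.403]
wrist_force: [-0.0, -0.0, -2.9]
width: 0.0461
finger_force: 30.0
```

Request:
carry_out:
  motion: "0 0 0.05 0; 0 0 0.1 0; 0 0 0.14 0; 0 0 0.155 0; 0 0 0.165 0; 0 0 0.17 0; 0 0 0.17 0; 0 0 0.17 0"

```text
time: 18.55
tool_pos: [0.4515, 0.1919, 0.0547]
ee_rot: [3.141, -0.001, 0.398]
wrist_force: [-0.6, 0.4, -2.3]
width: 0.0457
finger_force: 30.0
```

```bash
python3 -c "from lean import *;lean('s10')"
```

```text
[0.4515 0.1919 0.0548] 0.398 [ 0.  -0.2 -1.7]
99 cap offset tool x,y -0.0187 -0.0015
```

```bash
python3 - <<'E'
from lean import *
for tag,p in(("s7",[.464,.199,.0555]),("s10",[.4515,.1919,.0598])):
    S=pickle.load(open(tag+".pkl","rb"))["side"];p=np.array(p);y=.398;X=np.array([np.cos(y),np.sin(y),0]);Z=np.array([0,0,1.]);Y=np.cross(Z,X)
    for L in(26,15,5):
        l=np.radians(L);ax=Z*np.cos(l)-X*np.sin(l);rx=X*np.cos(l)+Z*np.sin(l)
        c=p-ax*.055;t=np.linspace(0,2*np.pi,60)
        foot=proj(S,[c+.022*(np.cos(a)*rx+np.sin(a)*Y) for a in t])
        print(L,"foot lowest",foot[foot[:,1].argmax()].round(1),"cap cen",proj(S,c+ax*.1).round(1))
    m=cv2.inRange(cv2.cvtColor(np.ascontiguousarray(S["image"]),cv2.COLOR_RGB2HSV),(15,90,50),(32,255,255))[210:250,175:225];yy,xx=np.nonzero(m);xx+=175;yy+=210
    print(tag,"low",yy.max(),xx[yy>=yy.max()-1].mean(),[(x.round(1),k) for x,k in blobs(S,(40,80,40),(85,255,255),(175,200,220,245),30)])
    im=cv2.resize(S["image"][195:255,165:235],(490,420),interpolation=cv2.INTER_CUBIC);cv2.imwrite(f"pics/{tag}c.png",im[:,:,::-1])
a=np.hstack([cv2.imread("pics/s7c.png")[:, :390],cv2.imread("pics/s10c.png")[:,:390]]);cv2.imwrite("pics/cmp.png",a)
E
```

```text
26 foot lowest [207.  228.4] cap cen [[199.8 219.2]]
15 foot lowest [206.3 231.3] cap cen [[200.8 216.5]]
5 foot lowest [205.1 233.6] cap cen [[201.7 214.3]]
s7 low 247 208.0 [(array([199.9, 219.1]), np.int32(95))]
26 foot lowest [205.7 231.6] cap cen [[198.4 222.5]]
15 foot lowest [205.  234.5] cap cen [[199.3 219.8]]
5 foot lowest [203.7 236.8] cap cen [[200.3 217.5]]
s10 low 248 203.5 [(array([198.1, 222.5]), np.int32(99))]
```

View pics/cmp.png

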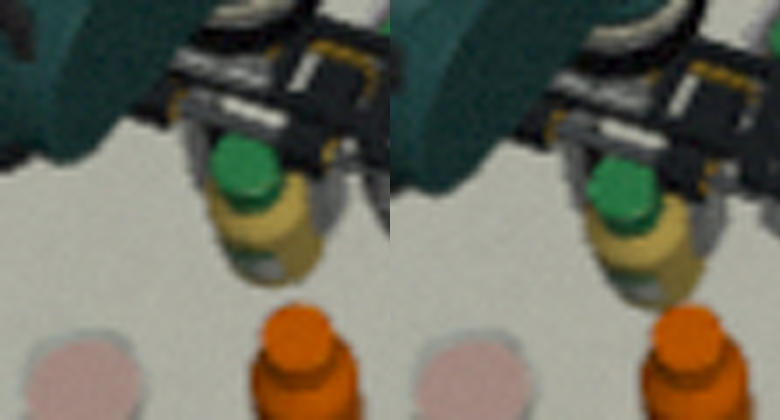

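Request:
carry_out:
  motion: "0 0 0.02 0; 0 0 0.035 0; 0.03 0 0.04 0; 0.06 0 0.045 0; 0.09 0 0.045 0; 0.12 0 0.045 0; 0.15 0 0.045 0; 0.15 0 0.045 0"

```text
time: 19.4
tool_pos: [0.4728, 0.2009, 0.0474]
ee_rot: [3.141, -0.001, 0.398]
wrist_force: [0.6, 0.0, -0.1]
width: 0.0411
finger_force: 27.2
```

```bash
python3 - <<'E'
from lean import *
lean('s11');print(robot.get_obs()["wrist_torque"],robot.get_obs()["width"])
S=pickle.load(open("s11.pkl","rb"))["side"]
im=S["image"][195:255,165:235].astype(int)
hsv=cv2.cvtColor(np.ascontiguousarray(S["image"]),cv2.COLOR_RGB2HSV)
# lowest bottle pixels: column profile of yellow/white label below the cap, above background
for c in range(196,210,2): print(c,[tuple(int(v) for v in hsv[r,c]) for r in range(230,242,2)])
E
```

```text
[0.4726 0.2009 0.0475] 0.398 [ 0.3  0.2 -0.3]
98 cap offset tool x,y -0.019 -0.0018
[ 0.04764278 -0.13326165 -0.02791404] 0.04081826490407896
196 [(38, 21, 133), (34, 24, 150), (30, 19, 172), (33, 18, 173), (28, 18, 170), (32, 19, 176)]
198 [(65, 86, 59), (41, 25, 83), (26, 48, 107), (37, 19, 173), (30, 15, 170), (28, 18, 174)]
200 [(44, 115, 60), (51, 22, 83), (45, 30, 85), (27, 66, 123), (30, 23, 170), (33, 18, 173)]
202 [(31, 141, 76), (46, 28, 102), (33, 23, 101), (25, 104, 93), (25, 19, 176), (23, 32, 161)]
204 [(33, 122, 86), (41, 24, 116), (30, 27, 114), (22, 130, 108), (23, 26, 168), (13, 255, 171)]
206 [(24, 144, 117), (24, 149, 113), (24, 113, 115), (25, 103, 121), (13, 96, 151), (13, 255, 178)]
208 [(23, 149, 116), (23, 149, 116), (25, 149, 115), (23, 29, 161), (14, 113, 169), (14, 255, 178)]
```

The finger opening of 41 mm and zero load fit an upright bottle standing on the worktop about 19 mm toward -x in the pads. I'll open partially, since the tub rim is close, then rise.

Request:
carry_out:
  motion: "0 0 0 0; 0 0 0 0; 0 0 0 0; 0 0 0 0; 0 0 -0.1 0; 0 0 -0.25 0; 0 0 -0.4 0; 0 0 -0.6 0"
  grip: 0.2

```text
time: 20.25
tool_pos: [0.471, 0.2003, 0.1374]
ee_rot: [-3.141, 0.003, 0.398]
wrist_force: [1.1, -0.4, 0.4]
width: 0.0565
finger_force: 0.0
```

```bash
python3 - <<'E'
from lean import *
lean('s12');print(robot.get_obs()["width"])
S=pickle.load(open("s12.pkl","rb"))["side"];T=snapshot("top")
bs=[x for x,k in blobs(S,(40,80,40),(85,255,255),(180,205,220,245),30)];bt=[x for x,k in blobs(T,(40,80,40),(85,255,255),(190,215,250,260),10)];print(bs,bt,onplane(S,bs,.095))
im=np.hstack([cv2.resize(S["image"][180:250,160:230],(380,380),interpolation=cv2.INTER_CUBIC),cv2.resize(T["image"][190:260,190:260],(380,380),interpolation=cv2.INTER_CUBIC)]);cv2.imwrite("pics/z12.png",im[:,:,::-1])
E
```

```text
[0.4744 0.2014 0.1442] 0.398 [1.8 1.2 2.9]
0.05671850289428998
[array([201.60824742, 217.28865979])] [array([244.32, 234.8 ])] [[0.45447183 0.19257229 0.095     ]]
```

View pics/z12.png

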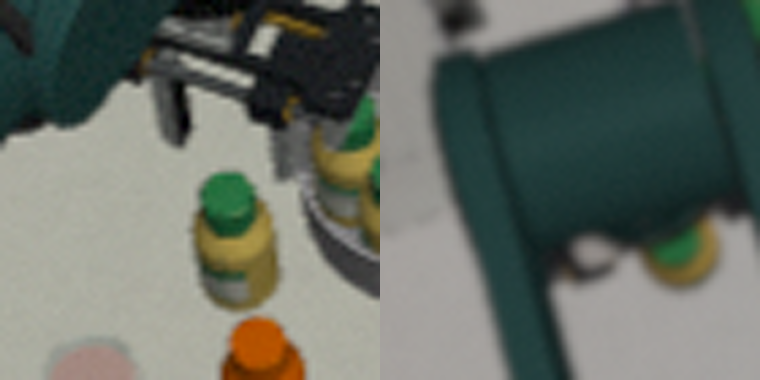

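The bottle is standing upright on the worktop (cap at side (201.6,217.3)). Next I turn the gripper to the tub's gap orientation above it.

Request:
carry_out:
  motion: "-0.03 0 -0.05 -0.045; -0.07 0 -0.05 -0.09; -0.1 0 -0.05 -0.135; -0.13 0 -0.05 -0.18; -0.13 0 -0.05 -0.225; -0.13 0 -0.05 -0.27; -0.13 0 -0.05 -0.316; -0.13 0 -0.05 -0.316"

```text
time: 21.15
tool_pos: [0.4534, 0.1929, 0.144]
ee_rot: [-3.14, 0.001, 1.39]
wrist_force: [0.1, -0.0, -0.9]
width: 0.0563
finger_force: 0.0
```

```bash
cat > m.py <<'E'
from look import *
def m(target,zs=.095,box=(180,200,220,245)):
    o=robot.get_obs();p=o["tool_pos"];y=o["ee_rot"][2]
    D=np.array(target)-p[:2];print(p.round(4),round(np.degrees(y),2),"shift shares",(D@[np.cos(y),np.sin(y)]/.15).round(3),(D@[np.sin(y),-np.cos(y)]/.15).round(3))
E
python3 - <<'E'
from m import *
for n,box in(("side",(180,200,220,245)),("top",(215,215,260,260))):
    S=snapshot(n);b=[(x,k) for x,k in blobs(S,(40,80,40),(85,255,255),box,25)]
    for x,k in b: print(n,x.round(1),k,onplane(S,[x],.095).round(4))
m((.4545,.1926))
E
```

```text
side [201.7 217.3] 96 [[0.4546 0.1925 0.095 ]]
[0.4536 0.1929 0.1444] 79.5 shift shares -0.001 0.006
```

Request:
carry_out:
  motion: "0 0 0.08 0; 0 0.01 0.18 0; 0 0.01 0.26 0; 0 0.01 0.32 0; 0 0.01 0.34 0; 0 0.01 0.345 0; 0 0.01 0.345 0; 0 0.01 0.345 0"

```text
time: 22.05
tool_pos: [0.4559, 0.1929, 0.0942]
ee_rot: [3.14, -0.001, 1.39]
wrist_force: [-0.3, -0.8, 0.3]
width: 0.0566
finger_force: 0.0
```

Request:
carry_out:
  motion: "0 0 0 0; 0 0 0 0; 0 0 0 0; 0 0 0 0; 0 0 0 0; 0 0 0 0; 0 0 0 0; 0 0 0 0"
  grip: -1

```text
time: 22.85
tool_pos: [0.4556, 0.1928, 0.0935]
ee_rot: [3.141, -0.0, 1.391]
wrist_force: [1.4, -0.7, -0.4]
width: 0.0231
finger_force: 30.0
```

Request:
carry_out:
  motion: "0 0 -0.03 0; 0 0 -0.1 0; 0 0 -0.18 0; 0 0 -0.26 0; 0 0 -0.34 0; 0 0 -0.42 0; 0 0 -0.5 0; 0 0 -0.58 0"

```text
time: 23.65
tool_pos: [0.4555, 0.1928, 0.1816]
ee_rot: [3.141, -0.0, 1.391]
wrist_force: [0.5, -0.2, -1.3]
width: 0.0234
finger_force: 30.0
```

```bash
python3 - <<'E'
from m import *
for n,box in(("side",(170,180,222,245)),("top",(215,205,250,260))):
    S=snapshot(n);b=[(x,k) for x,k in blobs(S,(40,80,40),(85,255,255),box,15)]
    for x,k in b: print(n,x.round(1),k)
    if n=="side":
        print(proj(S,robot.get_obs()["tool_pos"]+[0,0,.003]))
m((.590,.200)); print(robot.get_obs()["joint_positions"])
E
```

```text
side [200.  202.2] 80
side [220.3 201.3] 22
[[199.46632825 201.04340962]]
[0.4567 0.1932 0.183 ] 79.67 shift shares 0.204 0.866
[ 2.85824073e-01 -2.71014438e-02  1.56016636e+00 -1.01312805e-04
  1.60403934e+00  4.66058206e-01]
```

Request:
carry_out:
  motion: "0 0 -0.15 0; 0.01 0.05 -0.27 0; 0.06 0.2 -0.28 0; 0.11 0.4 -0.28 0; 0.16 0.6 -0.28 0; 0.2 0.78 -0.28 0; 0.218 0.86 -0.28 0; 0.218 0.871 -0.28 0"

```text
time: 24.55
tool_pos: [0.5907, 0.2013, 0.2206]
ee_rot: [-3.139, 0.001, 1.39]
wrist_force: [-0.6, -0.0, -2.6]
width: 0.0238
finger_force: 30.0
```

Request:
carry_out:
  motion: "0 0 0 0; 0 0 0 0; 0 0 0 0; 0 0 0 0; 0 0 0.05 0; 0 0 0.08 0; 0 0 0.1 0; 0 0 0.1 0"

```text
time: 25.35
tool_pos: [0.5893, 0.2014, 0.2062]
ee_rot: [-3.14, 0.001, 1.391]
wrist_force: [-0.1, 0.0, -2.4]
width: 0.0236
finger_force: 30.0
```

```bash
python3 - <<'E'
from m import *
for n,box in(("side",(210,140,280,250)),("top",(230,165,290,240))):
    S=snapshot(n);b=[(x,k) for x,k in blobs(S,(40,80,40),(85,255,255),box,15)]
    for x,k in b: print(n,x.round(1),k)
    if n=="side": print(proj(S,robot.get_obs()["tool_pos"]+[0,0,.003]))
m((.5906,.2015))
E
```

```text
side [229.9 168.5] 73
side [246.1 187.5] 90
side [255.9 198.5] 93
side [239.5 199.7] 99
side [223.7 201.5] 97
side [249.4 211.1] 99
side [232.9 212.7] 99
[[229.12941911 167.72711512]]
top [253.5 178.2] 94
top [270.6 180.9] 42
top [258.5 193.3] 97
top [275.  196.1] 65
top [248.1 205.9] 69
top [263.6 208.8] 85
[0.5898 0.2015 0.2072] 79.67 shift shares 0.001 0.005
```

Request:
carry_out:
  motion: "0 0.005 0.08 0; 0 0.005 0.16 0; 0 0.005 0.24 0; 0 0.005 0.32 0; 0 0.005 0.4 0; 0 0.005 0.48 0; 0 0.005 0.56 0; 0 0.005 0.6 0"

```text
time: 26.25
tool_pos: [0.5899, 0.2012, 0.1155]
ee_rot: [-3.139, 0.001, 1.39]
wrist_force: [0.0, -0.5, -3.1]
width: 0.0231
finger_force: 30.0
```

Request:
carry_out:
  motion: "0 0 0.02 0; 0 0 0.04 0; 0 0 0.06 0; 0 0 0.08 0; 0 0 0.1 0; 0 0 0.11 0; 0 0 0.115 0; 0 0 0.115 0"

```text
time: 27.05
tool_pos: [0.5905, 0.2014, 0.1001]
ee_rot: [-3.141, 0.0, 1.391]
wrist_force: [-0.2, 0.4, -1.6]
width: 0.0234
finger_force: 30.0
```

```bash
python3 - <<'E'
from m import *
o=robot.get_obs();print(o["tool_pos"],o["wrist_force"],o["wrist_torque"],o["width"])
S=snapshot("side")
for x,k in blobs(S,(40,80,40),(85,255,255),(210,140,280,250),15): print(x.round(1),k)
E
```

```text
[0.59053315 0.20142091 0.10010599] [-0.21452317  0.37433966 -1.56015153] [-0.0433348  -0.06575544 -0.00307016] 0.023405808962284027
[231.2 187.8] 62
[246.  187.5] 91
[256.  198.5] 94
[239.5 199.5] 99
[224.1 201.4] 102
[249.4 211.2] 101
[232.9 212.7] 101
```

Request:
carry_out:
  motion: "0 0 0.003 0; 0 0 0.006 0; 0 0 0.009 0; 0 0 0.012 0; 0 0 0.014 0; 0 0 0.014 0; 0 0 0.014 0; 0 0 0.014 0"

```text
time: 27.9
tool_pos: [0.5907, 0.2014, 0.0985]
ee_rot: [3.141, -0.0, 1.391]
wrist_force: [-0.8, -0.3, 1.6]
width: 0.0234
finger_force: 30.0
```

The force has changed sign, so the bottle is on the floor. I'll release it and retreat.

Request:
carry_out:
  motion: "0 0 0 0; 0 0 0 0; 0 0 0 0; 0 0 0 0; 0 0 0 0; 0 0 0 0; 0 0 0 0; 0 0 -0.05 0"
  grip: 0

```text
time: 28.7
tool_pos: [0.5897, 0.2012, 0.1045]
ee_rot: [-3.139, 0.001, 1.391]
wrist_force: [-0.2, -0.7, 0.1]
width: 0.0471
finger_force: 0.0
```

Request:
carry_out:
  motion: "0 0 -0.1 0; 0 0 -0.2 0; 0 0 -0.3 0; 0 0 -0.42 0; 0 0 -0.55 0; 0 0 -0.7 0; 0 0 -0.85 0; 0 0 -1 0"

```text
time: 29.5
tool_pos: [0.5906, 0.2014, 0.2584]
ee_rot: [3.14, -0.001, 1.391]
wrist_force: [0.4, 0.8, -0.1]
width: 0.0471
finger_force: 0.0
```

Request:
carry_out:
  motion: "-0.1 0 0 0; -0.22 -0.05 0 0; -0.35 -0.1 0 0; -0.48 -0.2 0 0; -0.6 -0.3 0 0; -0.75 -0.4 0 0; -0.9 -0.5 0 0; -1 -0.6 0 0"

```text
time: 30.3
tool_pos: [0.4735, 0.068, 0.255]
ee_rot: [-3.141, 0.001, 1.389]
wrist_force: [-0.8, -0.1, -0.2]
width: 0.047
finger_force: 0.0
```

```bash
python3 - <<'E'
from m import *
for n,box in(("side",(210,160,280,250)),("top",(230,165,290,240))):
    S=snapshot(n)
    for x,k in blobs(S,(40,80,40),(85,255,255),box,15): print(n,x.round(1),k,onplane(S,[x],.097).round(4)[0][:2])
o=robot.get_obs();print(o["tool_pos"],o["time"],o["wrist_force"])
# bystanders unchanged: difference against the first picture
d=pickle.load(open("s0.pkl","rb"))
for n,pts in(("top",[("timer",(240,151)),("beaker",(172,115)),("beaker?",(280,156)),("petri",(242,270)),("marker",(187,272)),("orange",(270,252))]),):
    for nm,(x,y) in pts:
        s=np.s_[y-14:y+14,x-16:x+16];print(nm,np.abs(S["image"][s].astype(int)-d[n]["image"][s]).mean().round(1))
E
```

```text
side [236.9 195.5] 16 [0.5851 0.1673]
side [256.  198.5] 93 [0.6179 0.1158]
side [237.9 202.6] 18 [0.5681 0.1469]
side [249.5 211.2] 96 [0.5702 0.0993]
side [232.9 212.8] 97 [0.5312 0.1327]
top [252.8 178.8] 78 [0.6285 0.1672]
top [268.4 181.4] 70 [0.62   0.1184]
top [241.2 190.3] 75 [0.5918 0.2034]
top [257.8 193.5] 82 [0.5818 0.1515]
top [247.6 205.4] 82 [0.5443 0.1829]
top [264.2 208.8] 95 [0.5335 0.1318]
[0.47332644 0.06816298 0.25575246] 30.4 [ 0.59146091 -0.89043922  1.05648017]
timer 11.3
beaker 10.0
beaker? 11.2
petri 12.9
marker 12.7
orange 42.8
```

```bash
python3 -c "from bench import robot;print(robot.close_job())"
```

```text
the job is handed in; nothing more can be done
None
```

The job is handed in at about 30.4 s. The bottle slid to the tray's front wall and rested there, was stood upright on the worktop to re-grip by its cap, and was then set down upright in the tub's free place; in the last pictures the packed bottles were in place, with no sign that the timer, beaker, petri dish or marker had shifted.

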